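Find the stiff push key on the air-valve box and guard it

TASK

Press each of the three push keys on the grey air-valve box down until it clicks and stays down, never pushing any key with more than 20 N. One of them needs clearly more force to click than the other two: it is the main valve. Then set the loose aluminium guard ring down around that stiff key, flat on the deck of the box, let go, and leave the jar, tape measure and spool where they stand.

Things in the scene. Friction and masses are not known exactly. Their poses are not given: they have to be found in the camera images.
- valve_box: Fixed grey box with aluminium deck, 108 (x) x 238 (y) x 60 mm high. Origin: centre of its underside; x points from its side with three blank white tags to its side with brass ports, y along the row of keys, z up. Deck 60 mm above the origin. Keys at x = 0, y = +70, 0, -70 mm, each in a fixed round steel bezel 34 mm in diameter, 5 mm high on the deck.
- key_1: Black round push key, cap 28 mm across, at y = +70 mm of the box. Origin: centre of the cap's flat top, 81 mm above the box's underside (21 mm above its deck) when up, as at the start; z up. The three keys look alike; which is stiff changes from start to start. A key resists, then clicks, jumps down by itself and stays down; let go before the click, it comes back up.
- key_2: Black round push key like key_1, at y = 0 of the box; origin as key_1. Two keys are easy: resistance peaks at about 3.5 N, about 2 mm down; past 4.5 mm they snap down and stay 6.3 mm down. One is stiff: first 3 mm almost free, then it peaks at about 9 N, 4 to 5 mm down; past 7.5 mm it snaps and stays 11.4 mm down (any of the three may be the stiff one).
- key_3: Black round push key like key_1, at y = -70 mm of the box; origin as key_1. Below its final position every key meets a hard rubber stop (about 6 N per mm): pushing on after the click soon exceeds the force limit.
- guard_ring: Loose plain aluminium ring (short tube), 52 mm outer and 39 mm inner diameter, 30 mm high, 80 to 170 g, standing on the worktop, axis upright. Origin: centre of its underside; z along its axis. It fits over a key and its bezel with 2.5 mm to spare all round.
- guard_ring_mid (a point): Centre of the guard ring, on its axis half-way up (15 mm above its underside). Seated flat on the deck round a key, this point is 75 mm above the underside of the box.
- tack_jar: Clear jar, 60 mm in diameter, 82 mm high; a bystander. Origin: centre of its underside.
- tape_measure: Yellow tape measure, 65 x 71 x 65 mm; a bystander. Origin: centre of its underside.
- spool_cream: Cream thread spool, 48 mm in diameter, 55 mm high; a bystander. Origin: centre of its underside.
Mind the look-alikes: they are no part of the job. Of the things that look like the guard_ring, the smallest one is meant.

How it is judged:
By the outcome, as a careful person would: the job done as asked, in the order asked, and still so for the second after the job is handed in, with the robot touching nothing.
It also fails if it takes over 59 s, if anything falls off the work surface, if the arm or the gripper's body presses on something with over 40 N, if the wrist force passes 120 N, or if a joint passes its speed limit or range.

ROBOT

A 6-joint arm with a two-finger parallel gripper is mounted at the origin on a cart in front of the work surface, level with it; the furniture and walls round the work are solid. World frame = base frame: x ahead of the robot, y to its left, z up, the work surface at z = 0. Lengths are in m, angles in rad, forces in N, time in s.
With the tool pointing down it reaches from about 0.35 to 0.85 m from the base axis. Payload 8.1 kg.
Tool frame: the origin (TCP) lies at the very end of the fingers, on their centre line; the grasp point (between the pads) lies 19 mm behind it; x points along the fingers, y is the direction in which the jaws open and shut, and the axes are right-handed (so a half turn about x gives the same grasp; the last joint's range is limited). The gripper opens to 93 mm and grips with 3 to 60 N. Pads are 15 mm wide; open, the fingers measure 128 mm over their backs; the gripper's body (75 mm by 188 mm) begins 65 mm behind the grasp point.
Start: joints at [1.167, 0.13, 1.488, -0, 1.523, -0.085], TCP at [0.188, 0.57, 0.219] pointing down, gripper open.
Joint ranges: [-2.96, 2.96], [-0.89, 2.26], [0.02, 2.5], [-1.34, 4.48], [0, 2.73], [-2.66, 2.66]. Speed limits (rad/s): [2.39, 2.39, 2.79, 3.14, 3.14, 3.14].

INTERFACE

Orientations are given as a rotation vector (axis times angle).
In Python, from plant import * gives the robot as it stands. The module is installed in compiled form; this text tells all that it offers.
- The arm moves only by the tool apply_moves, never from a script. Its argument "series" is a list of rows, each an object with "jaw": the gripper's target within -1 to 1 (shut at 1, half-way at 0, fully open at -1); "linear": the shift along the tool's x, y, z normalised to -1 to 1, where 1 is 0.6 m, a list of three; "roll": the turn about the tool's x normalised to -1 to 1, where 1 is 30 degrees. A call has 1 to 20 rows; each row is the pose to reach, as a shift and turn from the pose measured when the call began, along the tool's axes at that moment; what a row does not reach only later rows make up. A row lasts 1/8 s, in which the tool goes at most 62.5 mm and 10.7 degrees, less where a joint would pass 70% of its speed; a pose out of reach is approached as far as the arm can. A call with a number of a shift or a turn outside -1 to 1 is refused whole. A call with a gripper value outside its range is refused whole. The fingers move at their own pace and stop on an object; "force" is the grip in N (left out, the last holds). Time passes only in rows, so rows that repeat a pose let the fingers close. It gives the time, the measured TCP pose, the force and the opening at its end, in the units of the state.
- read_state(): the state, without advancing time (a new reading comes with each control period).
- read_camera(name): name is "scene" or "top" or "wrist"; returns a dict with "pixels" (384x512x3 uint8, blue, green, red), "intrinsics" (3x3 intrinsics, pixels), "rvec" (rotation vector, rad) and "tvec" (3), from world to camera coordinates, as OpenCV has them; the wrist camera has in their place "tool_from_camera" (4x4, takes a point from camera to tool coordinates, whose origin is the TCP and whose axes are the tool frame's). Camera axes: x right, y down, z forward; pixel columns grow to the right and rows downward; lengths in m; the calibration is good to about 2 mm. A picture is of the moment at which its call begins: read the wrist's pose just before it. There is no depth.
- close_job(): hands the job in, once; it reports no verdict.
The state is a dict: "t": time; "q": joint angles; "dq": joint speeds; "joint_torque": joint torques, N m; "tool_pos": TCP position; "orientation": TCP orientation; "force": force on the tool from outside, world axes, zero at the start; "wrist_torque": the same for the moment, N m; "opening": finger opening in m.
Only numpy, scipy, OpenCV 4.12 (cv2) and the standard library are available. Lean on these libraries where they do the work, as an engineer would, in place of code of your own. Each camera call takes 0.05 s, during which the arm holds its last target. There are 200 camera calls.

## Working session

There is one attempt and no reset: what is moved stays moved. The work goes in short steps, Python scripts to look and compute and a tool call to move; the robot and the scene stay as the last step left them, time stands still between calls to the robot, and variables do not carry over. Pictures are saved under pics/ and viewed, about 8 in all and at most 12, crops included, and the job is handed in when it is done.

Besides the shell and the picture viewer there is one more tool, called as a command line: name --argument value ..., lists and objects as JSON in quotes. apply_moves: Moves the arm, as the interface text tells. Its arguments: {"type":"object","properties":{"series":{"type":"array"},"force":{"type":"number"}},"required":["series"]}

```bash
mkdir -p pics; cat > h.py <<'E'
from plant import *
import numpy as np, cv2
from scipy.spatial.transform import Rotation as R
def cam(n):
    s=read_state(); c=read_camera(n); K=np.array(c["intrinsics"],float)
    if n=="wrist":
        T=np.array(c["tool_from_camera"]); Rt=R.from_rotvec(s["orientation"]).as_matrix()
        Rw=Rt@T[:3,:3]; o=Rt@T[:3,3]+np.array(s["tool_pos"])
    else:
        Rw=R.from_rotvec(np.ravel(c["rvec"])).as_matrix().T; o=-Rw@np.ravel(c["tvec"])
    return np.array(c["pixels"]),K,Rw,o
def ray(C,uv,z):
    _,K,Rw,o=C; d=Rw@np.linalg.solve(K,[uv[0],uv[1],1.]); return o+d*(z-o[2])/d[2]
def proj(C,p):
    _,K,Rw,o=C; c=K@(Rw.T@(np.array(p)-o)); return c[:2]/c[2]
E
python3 - <<'E'
from h import *
a=cam("top");b=cam("scene")
cv2.imwrite("pics/top.png",a[0]);cv2.imwrite("pics/scene.png",b[0])
print(a[3],b[3]);s=read_state();print(s)
print(R.from_rotvec(s["orientation"]).as_matrix().round(3))
E
```

```text
[0.37303661 0.26688205 0.93532717] [ 0.04043131 -0.36784929  0.86793191]
{'t': 0.1, 'q': array([ 1.16661342e+00,  1.31071816e-01,  1.48916637e+00, -1.77796487e-05,
        1.52298859e+00, -8.54129466e-02]), 'dq': array([ 0.00166183, -0.00100569, -0.00167536, -0.00032497, -0.00151107,
       -0.00071072]), 'joint_torque': array([ 1.02408958e-03, -5.61343110e+01, -4.93094730e+01,  7.70687289e-02,
        2.90453970e-02, -1.00595437e-04]), 'tool_pos': array([0.1878315 , 0.56930719, 0.2177028 ]), 'orientation': array([ 0.24892903,  1.55665956, -0.25143494]), 'force': array([-0.07030244,  0.11916918,  0.08817775]), 'wrist_torque': array([0.01030391, 0.00833476, 0.01816371]), 'opening': 0.09296740881933531}
[[-0.001  0.313  0.95 ]
 [-0.002  0.95  -0.313]
 [-1.    -0.002 -0.   ]]
```

View pics/top.png

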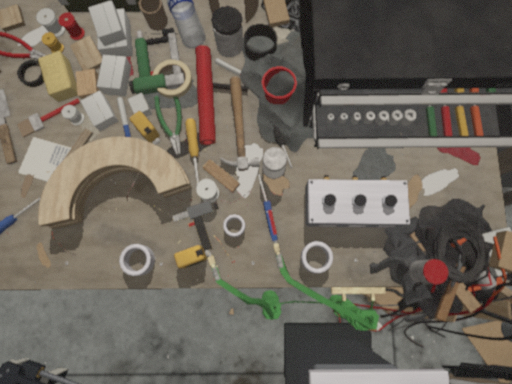

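View pics/scene.png

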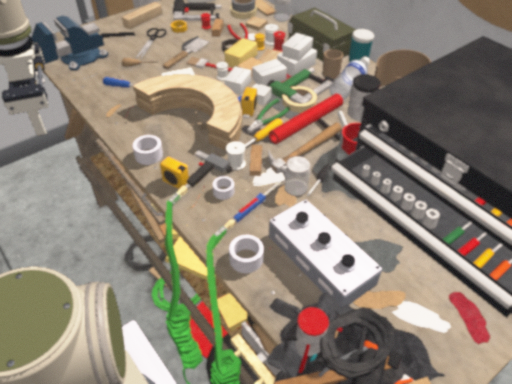

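The top view at (234,226) shows the smallest ring. The look-alikes are the larger rings at (136,261) and (317,257), plus the spool at (206,190) and the jar at (275,160). The box is at about (358,203), with keys at about (330,200), (360,200) and (390,200). The tape measure is at (190,256).

```bash
python3 - <<'E'
from h import *
a=cam("top");im=a[0]
cv2.imwrite("pics/crop.png",cv2.resize(im[140:290,170:420],None,fx=3.2,fy=3.2,interpolation=cv2.INTER_CUBIC))
g=cv2.cvtColor(im,cv2.COLOR_BGR2GRAY)
# keys: dark blobs in deck
sub=(g<70).astype(np.uint8); n,l,st,ce=cv2.connectedComponentsWithStats(sub[184:222,312:406])
for i in range(1,n):
    if st[i,4]>40:
        c=ce[i]+[312,184]; print("key",c,st[i],ray(a,c,.078).round(4))
br=((g>125)&(np.ptp(im.astype(int),axis=2)<30)).astype(np.uint8)
n,l,st,ce=cv2.connectedComponentsWithStats(br)
for i in range(1,n):
    if 100<st[i,4] and 130<ce[i][1]<290 and 100<ce[i][0]<420:
        cx,cy=st[i,0]+(st[i,2]-1)/2,st[i,1]+(st[i,3]-1)/2
        print("blob",ce[i].round(1),(cx,cy),st[i],ray(a,(cx,cy),.03).round(4))
m=(l==l[203,345]).astype(np.uint8)
r=cv2.minAreaRect(cv2.findContours(m,0,2)[0][0]);print(r)
bp=cv2.boxPoints(r);print([ray(a,p,.06).round(4) for p in bp])
E
```

```text
key [329.41025641 199.82051282] [13 11 10 11 78] [0.5382 0.1108 0.078 ]
key [359.7625 200.1875] [43 12 10 10 80] [0.5367 0.0412 0.078 ]
key [390.34939759 200.45783133] [74 12 10 10 83] [ 0.5355 -0.029   0.078 ]
blob [337.4 182.9] (np.float64(351.5), np.float64(188.0)) [  200    93   304   191 15463] [0.5763 0.0469 0.03  ]
blob [172.7 141.5] (np.float64(170.5), np.float64(141.0)) [157 130  28  23 247] [0.7009 0.4938 0.03  ]
blob [414.3 142. ] (np.float64(415.0), np.float64(142.5)) [ 319  138  193   10 1537] [ 0.6915 -0.1181  0.03  ]
blob [203.4 183.3] (np.float64(203.0), np.float64(178.0)) [187 158  33  41 643] [0.6046 0.4102 0.03  ]
blob [152.4 231.5] (np.float64(147.5), np.float64(241.0)) [ 102  210   92   63 1448] [0.4514 0.5388 0.03  ]
blob [289.7 222.6] (np.float64(288.0), np.float64(223.0)) [274 211  29  25 468] [0.4916 0.2038 0.03  ]
blob [324.3 259.3] (np.float64(327.0), np.float64(259.0)) [302 241  51  37 699] [0.4056 0.1139 0.03  ]
blob [128.8 260.6] (np.float64(127.0), np.float64(259.0)) [101 243  53  33 670] [0.4094 0.5851 0.03  ]
((346.5164794921875, 210.9561767578125), (308.6790466308594, 181.87368774414062), 11.517675399780273)
[array([0.3844, 0.4594, 0.06  ]), array([0.8199, 0.3843, 0.06  ]), array([ 0.6532, -0.3454,  0.06  ]), array([ 0.246 , -0.2091,  0.06  ])]
```

View pics/crop.png

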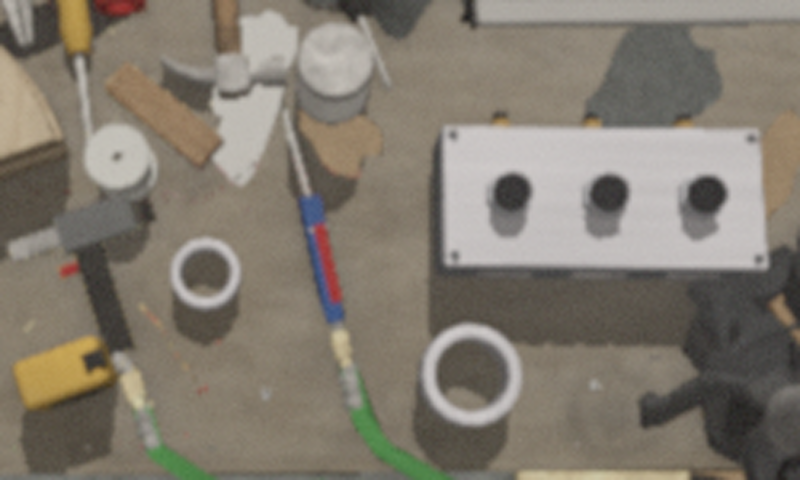

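The crop confirms it: the plain ring at crop (206,273), full-image (234,225), is clearly smaller than the one at crop (471,374). The brass ports face world +x, so key_1 is the left key. I'll close the jaws, go above key_1 and turn the jaws to line up with box x.

apply_moves --series '[{"jaw": 1,"linear": [0,-0.543,0.793],"roll": 1},{"jaw": 1,"linear": [0,-0.543,0.793],"roll": 1},{"jaw": 1,"linear": [0,-0.543,0.793],"roll": 1},{"jaw": 1,"linear": [0,-0.543,0.793],"roll": 1},{"jaw": 1,"linear": [0,-0.543,0.793],"roll": 1},{"jaw": 1,"linear": [0,-0.543,0.793],"roll": 1},{"jaw": 1,"linear": [0,-0.543,0.793],"roll": 1},{"jaw": 1,"linear": [0,-0.543,0.793],"roll": 1},{"jaw": 1,"linear": [0,-0.543,0.793],"roll": 1},{"jaw": 1,"linear": [0,-0.543,0.793],"roll": 1},{"jaw": 1,"linear": [0,-0.543,0.793],"roll": 1},{"jaw": 1,"linear": [0,-0.543,0.793],"roll": 1},{"jaw": 1,"linear": [0,-0.543,0.793],"roll": 1},{"jaw": 1,"linear": [0,-0.543,0.793],"roll": 1}]' --force 20

```text
t: 1.9
tool_pos: [0.5372, 0.1119, 0.2184]
orientation: [0.656, 1.469, -0.658]
force: [0.1, 0.0, 0.4]
opening: 0.0004
```

apply_moves --series '[{"jaw": 1,"linear": [0,0,0],"roll": 1},{"jaw": 1,"linear": [0,0,0],"roll": 1},{"jaw": 1,"linear": [0,0,0],"roll": 1},{"jaw": 1,"linear": [0,0,0],"roll": 1}]'

```text
t: 2.4
tool_pos: [0.537, 0.1124, 0.2185]
orientation: [1.054, 1.3, -1.055]
force: [-0.9, -0.3, 0.8]
opening: -0.0
```

apply_moves --series '[{"jaw": 1,"linear": [0,0,0],"roll": 0.4},{"jaw": 1,"linear": [0,0,0],"roll": 0.4},{"jaw": 1,"linear": [0,0,0],"roll": 0.4}]'

```text
t: 2.78
tool_pos: [0.537, 0.1125, 0.2186]
orientation: [1.205, 1.21, -1.207]
force: [0.1, 0.3, -0.1]
opening: 0.0006
```

```bash
python3 - <<'E'
from h import *
s=read_state();print(s["t"],s["tool_pos"],s["q"].round(2),s["force"],s["opening"]);Rt=R.from_rotvec(s["orientation"]).as_matrix();print(Rt.round(3))
a=cam("wrist");cv2.imwrite("pics/w1.png",a[0]);print(a[3])
for p in [(.538,.111,.081),(.537,.041,.081),(.5355,-.029,.081)]: print(proj(a,p))
E
```

```text
2.775 [0.53695254 0.11246891 0.21859482] [ 0.11 -0.01  1.63 -0.    1.52  0.11] [ 0.14763444  0.30679416 -0.11501216] 0.0005610582858308844
[[-0.     1.     0.004]
 [-0.001  0.004 -1.   ]
 [-1.    -0.     0.001]]
[0.53666804 0.1941065  0.38454182]
[257.81411032 183.88171481]
[256.79713554 238.06200923]
[255.51971267 285.98333657]
```

View pics/w1.png

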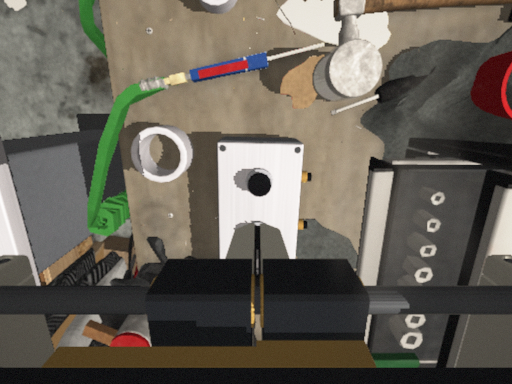

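The wrist view shows key_1 at (259,184) against a predicted (258,184), so they agree to about 1 mm. I'll descend to just above the cap.

apply_moves --series '[{"jaw": 1,"linear": [0.1,0.0025,0.002],"roll": 0},{"jaw": 1,"linear": [0.19,0.0025,0.002],"roll": 0},{"jaw": 1,"linear": [0.215,0.0025,0.002],"roll": 0},{"jaw": 1,"linear": [0.223,0.0025,0.002],"roll": 0},{"jaw": 1,"linear": [0.223,0.0025,0.002],"roll": 0}]'

```text
t: 3.45
tool_pos: [0.54, 0.1113, 0.0869]
orientation: [1.207, 1.208, -1.205]
force: [-0.1, -0.1, -0.5]
opening: 0.0007
```

apply_moves --series '[{"jaw": 1,"linear": [0.0033,0,0],"roll": 0},{"jaw": 1,"linear": [0.0066,0,0],"roll": 0},{"jaw": 1,"linear": [0.0066,0,0],"roll": 0}]'

```text
t: 3.82
tool_pos: [0.5402, 0.1113, 0.0833]
orientation: [1.207, 1.208, -1.204]
force: [0.0, -1.1, 0.8]
opening: 0.0003
```

apply_moves --series '[{"jaw": 1,"linear": [0.0017,0,0],"roll": 0},{"jaw": 1,"linear": [0.0033,0,0],"roll": 0},{"jaw": 1,"linear": [0.0033,0,0],"roll": 0}]'

```text
t: 4.2
tool_pos: [0.5402, 0.1113, 0.0813]
orientation: [1.207, 1.208, -1.204]
force: [-0.3, 0.2, 0.1]
opening: 0.0007
```

apply_moves --series '[{"jaw": 1,"linear": [0.0017,0,0],"roll": 0},{"jaw": 1,"linear": [0.0035,0,0],"roll": 0},{"jaw": 1,"linear": [0.0035,0,0],"roll": 0}]'

```text
t: 4.58
tool_pos: [0.5402, 0.1113, 0.0792]
orientation: [1.207, 1.208, -1.204]
force: [-1.1, -0.4, 2.8]
opening: 0.0007
```

apply_moves --series '[{"jaw": 1,"linear": [0.0017,0,0],"roll": 0},{"jaw": 1,"linear": [0.0035,0,0],"roll": 0},{"jaw": 1,"linear": [0.0035,0,0],"roll": 0}]'

```text
t: 4.95
tool_pos: [0.5401, 0.1113, 0.0766]
orientation: [1.207, 1.208, -1.204]
force: [0.3, -0.2, -0.1]
opening: 0.0003
```

apply_moves --series '[{"jaw": 1,"linear": [0.001,0,0],"roll": 0},{"jaw": 1,"linear": [0.0017,0,0],"roll": 0},{"jaw": 1,"linear": [0.0017,0,0],"roll": 0}]'

```text
t: 5.32
tool_pos: [0.54, 0.1113, 0.0754]
orientation: [1.207, 1.208, -1.205]
force: [-0.3, -0.1, 0.2]
opening: 0.0006
```

key_1 clicked at low force, so it is an easy key. I'll touch the cap lightly to confirm it is down, then move to key_2.

apply_moves --series '[{"jaw": 1,"linear": [0.001,0,0],"roll": 0},{"jaw": 1,"linear": [0.0017,0,0],"roll": 0},{"jaw": 1,"linear": [0.0017,0,0],"roll": 0}]'

```text
t: 5.7
tool_pos: [0.54, 0.1113, 0.0744]
orientation: [1.207, 1.208, -1.205]
force: [-0.5, 0.4, 1.1]
opening: 0.0001
```

apply_moves --series '[{"jaw": 1,"linear": [-0.03,0,0],"roll": 0},{"jaw": 1,"linear": [-0.03,-0.002,0.06],"roll": 0},{"jaw": 1,"linear": [-0.03,-0.004,0.117],"roll": 0},{"jaw": 1,"linear": [-0.017,-0.004,0.117],"roll": 0},{"jaw": 1,"linear": [-0.0135,-0.004,0.117],"roll": 0},{"jaw": 1,"linear": [-0.0135,-0.004,0.117],"roll": 0}]'

```text
t: 6.45
tool_pos: [0.5377, 0.0419, 0.0825]
orientation: [1.206, 1.209, -1.204]
force: [0.8, -0.2, -0.5]
opening: 0.0005
```

apply_moves --series '[{"jaw": 1,"linear": [0.0017,0,0],"roll": 0},{"jaw": 1,"linear": [0.003,0,0],"roll": 0},{"jaw": 1,"linear": [0.003,0,0],"roll": 0}]'

```text
t: 6.82
tool_pos: [0.5378, 0.0423, 0.0809]
orientation: [1.206, 1.209, -1.204]
force: [0.9, 1.4, 0.9]
opening: 0.0003
```

apply_moves --series '[{"jaw": 1,"linear": [0.0017,0,0],"roll": 0},{"jaw": 1,"linear": [0.0033,0,0],"roll": 0},{"jaw": 1,"linear": [0.0033,0,0],"roll": 0}]'

```text
t: 7.2
tool_pos: [0.5378, 0.0423, 0.0789]
orientation: [1.207, 1.209, -1.204]
force: [-0.7, 0.4, 2.2]
opening: 0.0006
```

apply_moves --series '[{"jaw": 1,"linear": [0.0017,0,0],"roll": 0},{"jaw": 1,"linear": [0.0033,0,0],"roll": 0},{"jaw": 1,"linear": [0.0033,0,0],"roll": 0}]'

```text
t: 7.58
tool_pos: [0.5377, 0.0422, 0.0765]
orientation: [1.206, 1.209, -1.204]
force: [-0.2, -0.7, -0.3]
opening: 0.0004
```

apply_moves --series '[{"jaw": 1,"linear": [0.001,0,0],"roll": 0},{"jaw": 1,"linear": [0.0017,0,0],"roll": 0},{"jaw": 1,"linear": [0.0017,0,0],"roll": 0}]'

```text
t: 7.95
tool_pos: [0.5376, 0.0422, 0.0753]
orientation: [1.206, 1.21, -1.204]
force: [0.4, -0.5, 0.4]
opening: 0.0006
```

key_2 is easy too. I'll confirm it is down, then go to key_3, which should be the stiff one.

apply_moves --series '[{"jaw": 1,"linear": [0.001,0,0],"roll": 0},{"jaw": 1,"linear": [0.0017,0,0],"roll": 0},{"jaw": 1,"linear": [0.0017,0,0],"roll": 0}]'

```text
t: 8.32
tool_pos: [0.5376, 0.0422, 0.0743]
orientation: [1.206, 1.21, -1.204]
force: [-0.0, 0.5, 1.3]
opening: 0.0003
```

apply_moves --series '[{"jaw": 1,"linear": [-0.03,0,0],"roll": 0},{"jaw": 1,"linear": [-0.03,-0.002,0.06],"roll": 0},{"jaw": 1,"linear": [-0.03,-0.003,0.118],"roll": 0},{"jaw": 1,"linear": [-0.017,-0.003,0.118],"roll": 0},{"jaw": 1,"linear": [-0.012,-0.003,0.118],"roll": 0},{"jaw": 1,"linear": [-0.012,-0.003,0.118],"roll": 0}]'

```text
t: 9.07
tool_pos: [0.536, -0.0278, 0.0814]
orientation: [1.206, 1.211, -1.204]
force: [0.0, -0.4, 0.6]
opening: 0.0003
```

apply_moves --series '[{"jaw": 1,"linear": [0.003,0,0],"roll": 0},{"jaw": 1,"linear": [0.006,0,0],"roll": 0},{"jaw": 1,"linear": [0.006,0,0],"roll": 0}]'

```text
t: 9.45
tool_pos: [0.5362, -0.0273, 0.0779]
orientation: [1.206, 1.211, -1.203]
force: [1.0, 0.5, 1.5]
opening: 0.0006
```

apply_moves --series '[{"jaw": 1,"linear": [0.002,0,0],"roll": 0},{"jaw": 1,"linear": [0.004,0,0],"roll": 0},{"jaw": 1,"linear": [0.004,0,0],"roll": 0}]'

```text
t: 9.82
tool_pos: [0.5362, -0.0273, 0.0761]
orientation: [1.206, 1.211, -1.203]
force: [-2.8, 1.0, 5.9]
opening: 0.001
```

apply_moves --series '[{"jaw": 1,"linear": [0.0017,0,0],"roll": 0},{"jaw": 1,"linear": [0.0033,0,0],"roll": 0},{"jaw": 1,"linear": [0.0033,0,0],"roll": 0}]'

```text
t: 10.2
tool_pos: [0.5362, -0.0273, 0.0746]
orientation: [1.206, 1.211, -1.203]
force: [-1.5, 0.9, 4.0]
opening: 0.0001
```

apply_moves --series '[{"jaw": 1,"linear": [0.0017,0,0],"roll": 0},{"jaw": 1,"linear": [0.003,0,0],"roll": 0},{"jaw": 1,"linear": [0.003,0,0],"roll": 0}]'

```text
t: 10.58
tool_pos: [0.536, -0.0274, 0.0723]
orientation: [1.205, 1.211, -1.203]
force: [0.1, -1.0, 0.2]
opening: 0.0005
```

key_3 is the stiff key and it clicked. I'll touch it lightly to check, then lift, head for the ring area and open.

apply_moves --series '[{"jaw": 1,"linear": [0.002,0,0],"roll": 0},{"jaw": 1,"linear": [0.0045,0,0],"roll": 0},{"jaw": 1,"linear": [0.0045,0,0],"roll": 0}]'

```text
t: 10.95
tool_pos: [0.5359, -0.0275, 0.0696]
orientation: [1.205, 1.211, -1.204]
force: [-2.1, -0.5, 1.8]
opening: 0.0005
```

apply_moves --series '[{"jaw": 1,"linear": [-0.1,0,0],"roll": 0},{"jaw": 1,"linear": [-0.2,0,0],"roll": 0},{"jaw": -1,"linear": [-0.2,-0.04,-0.3],"roll": 0},{"jaw": -1,"linear": [-0.2,-0.077,-0.45],"roll": 0},{"jaw": -1,"linear": [-0.2,-0.077,-0.45],"roll": 0},{"jaw": -1,"linear": [-0.2,-0.077,-0.45],"roll": 0},{"jaw": -1,"linear": [-0.2,-0.077,-0.45],"roll": 0},{"jaw": -1,"linear": [-0.2,-0.077,-0.45],"roll": 0}]'

```text
t: 11.95
tool_pos: [0.4871, 0.2439, 0.1893]
orientation: [1.203, 1.213, -1.201]
force: [0.4, 0.0, 0.2]
opening: 0.056
```

```bash
python3 - <<'E'
from h import *
s=read_state();print(s["t"],s["tool_pos"],s["opening"])
a=cam("wrist");cv2.imwrite("pics/w2.png",a[0]);print(proj(a,(.49,.33,.03)),proj(a,(.49,.33,0)))
E
```

```text
11.95 [0.48710728 0.24387636 0.18932546] 0.05602187752154759
[259.9155018  105.71986786] [259.63170355 106.0781283 ]
```

View pics/w2.png

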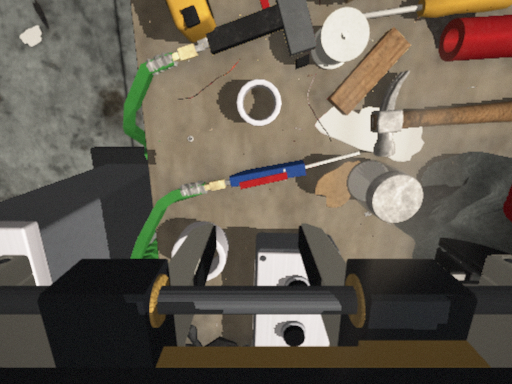

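The ring is at (259,103) with clear space for the jaws along x. I'll fit its outer rim.

```bash
cat >> h.py <<'E'
def ring(C,c,w=32,th=170):
    x,y=int(c[0])-w,int(c[1])-w
    g=cv2.cvtColor(C[0][max(y,0):y+2*w,x:x+2*w],cv2.COLOR_BGR2GRAY); y=max(y,0)
    k=max(cv2.findContours((g>th).astype(np.uint8),0,1)[0],key=cv2.contourArea)
    return [(np.array(e[0])+[x,y],e[1]) for e in [cv2.fitEllipse(cv2.convexHull(k))]][0]
E
python3 - <<'E'
from h import *
for n,c in (("wrist",(259,103)),("top",(234,225))):
    C=cam(n); e=ring(C,c,32 if n=="wrist" else 16,170 if n=="wrist" else 140); p=ray(C,e[0],.03); print(n,e,p.round(4), ray(C,e[0]+[e[1][0],0],.03)-p)
E
```

```text
wrist (array([258.44335365, 100.85404778]), (44.46554946899414, 46.66951370239258)) [0.4888 0.3339 0.03  ] [0.05098965 0.00036887 0.        ]
top (array([239.80522537, 223.40735435]), (28.004627227783203, 33.53799819946289)) [0.4916 0.3194 0.03  ] [-0.00056373 -0.06716715  0.        ]
```

apply_moves --series '[{"jaw": -1,"linear": [0,0.003,-0.08],"roll": 0},{"jaw": -1,"linear": [0,0.003,-0.147],"roll": 0},{"jaw": -1,"linear": [0.08,0.003,-0.147],"roll": 0},{"jaw": -1,"linear": [0.17,0.003,-0.147],"roll": 0},{"jaw": -1,"linear": [0.2,0.003,-0.147],"roll": 0},{"jaw": -1,"linear": [0.2,0.003,-0.147],"roll": 0}]'

```text
t: 12.85
tool_pos: [0.4892, 0.3281, 0.0686]
orientation: [1.204, 1.211, -1.208]
force: [-0.5, -0.6, -0.0]
opening: 0.0933
```

```bash
python3 - <<'E'
from h import *
s=read_state();print(s["t"],s["tool_pos"],s["opening"],s["force"])
C=cam("wrist");im=C[0]
for p in [(.489,.333,.03),(.489,.333+.026,.03),(.489,.333-.026,.03),(.489-.026,.333,.03),(.489+.026,.333,.03)]:
    u=proj(C,p).round().astype(int); print(u); cv2.circle(im,[int(v) for v in u],2,(0,0,255),-1)
cv2.imwrite("pics/w3.png",im)
E
```

```text
12.85 [0.48918572 0.32811937 0.06858883] 0.0932529558867751 [-0.48960615 -0.57041416 -0.03068907]
[257 209]
[257 177]
[257 238]
[225 208]
[289 209]
```

View pics/w3.png

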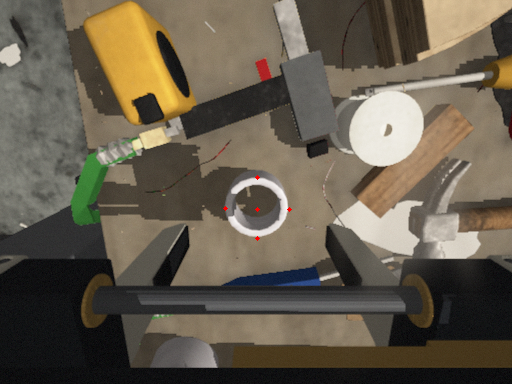

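The dots I drew at (0.489, 0.333) sit on the rim (cols 225–289, rows 177–238), so the estimate holds. I'll descend and grip.

apply_moves --series '[{"jaw": -1,"linear": [0.04,0,-0.008],"roll": 0},{"jaw": -1,"linear": [0.08,0,-0.008],"roll": 0},{"jaw": -1,"linear": [0.1,0,-0.008],"roll": 0},{"jaw": -1,"linear": [0.1,0,-0.008],"roll": 0},{"jaw": 1,"linear": [0.1,0,-0.008],"roll": 0},{"jaw": 1,"linear": [0.1,0,-0.008],"roll": 0},{"jaw": 1,"linear": [0.1,0,-0.008],"roll": 0},{"jaw": 1,"linear": [0.1,0,-0.008],"roll": 0},{"jaw": 1,"linear": [0.1,0,-0.008],"roll": 0},{"jaw": 1,"linear": [0.1,0,-0.008],"roll": 0}]' --force 20

```text
t: 14.15
tool_pos: [0.4905, 0.3339, 0.0107]
orientation: [1.207, 1.21, -1.204]
force: [-0.8, 0.2, 2.7]
opening: 0.0525
```

apply_moves --series '[{"jaw": 1,"linear": [-0.03,0,0],"roll": 0},{"jaw": 1,"linear": [-0.12,0,0],"roll": 0},{"jaw": 1,"linear": [-0.23,0,0],"roll": 0},{"jaw": 1,"linear": [-0.25,0.02,0.1],"roll": 0},{"jaw": 1,"linear": [-0.25,0.04,0.2],"roll": 0},{"jaw": 1,"linear": [-0.25,0.05,0.3],"roll": 0},{"jaw": 1,"linear": [-0.25,0.06,0.4],"roll": 0},{"jaw": 1,"linear": [-0.25,0.07,0.5],"roll": 0},{"jaw": 1,"linear": [-0.25,0.076,0.6],"roll": 0},{"jaw": 1,"linear": [-0.25,0.076,0.68],"roll": 0},{"jaw": 1,"linear": [-0.25,0.076,0.73],"roll": 0},{"jaw": 1,"linear": [-0.25,0.076,0.74],"roll": 0},{"jaw": 1,"linear": [-0.25,0.076,0.74],"roll": 0},{"jaw": 1,"linear": [-0.25,0.076,0.74],"roll": 0}]'

```text
t: 15.9
tool_pos: [0.538, -0.1087, 0.1611]
orientation: [1.206, 1.21, -1.203]
force: [-0.3, 0.3, -0.3]
opening: 0.052
```

```bash
python3 - <<'E'
from h import *
s=read_state();print(s["t"],s["tool_pos"],s["opening"],s["force"])
C=cam("wrist");im=C[0].copy()
hs=(.0744,.0744,.0695)
for p,h in zip([(.538,.111),(.537,.041),(.5355,-.029)],hs):
    u=proj(C,(*p,h)); print(u)
    x,y=u.astype(int)
    if 30<y<350:
        g=cv2.cvtColor(C[0][y-30:y+30,x-30:x+30],cv2.COLOR_BGR2GRAY)
        for k in cv2.findContours((g<70).astype(np.uint8),0,1)[0]:
            if cv2.contourArea(k)>150:
                e=cv2.fitEllipse(k); c=np.array(e[0])+[x-30,y-30]; print(" dark",c,e[1],ray(C,c,h).round(4), ray(C,c+[e[1][0],0],h)-ray(C,c,h))
t=s["tool_pos"]; print("tcp",proj(C,t),"ring bottom front",proj(C,t+[0,.026,-.0107]),proj(C,t+[0,.026,.0193]))
cv2.imwrite("pics/w4.png",im)
E
```

```text
15.9 [ 0.53795576 -0.10870653  0.16112855] 0.05203758348662627 [-0.3464289   0.25841696 -0.32368116]
[258.15224411 -83.05476289]
[256.41675811  23.43956615]
[254.4540716  111.91592235]
 dark [255.39643669 113.47267914] (27.699092864990234, 29.267127990722656) [ 0.5364 -0.0304  0.0695] [0.025492   0.00012242 0.        ]
tcp [256.95704808 235.30653652] ring bottom front [257.10159347 194.07099124] [257.25849558 209.48297128]
```

View pics/w4.png

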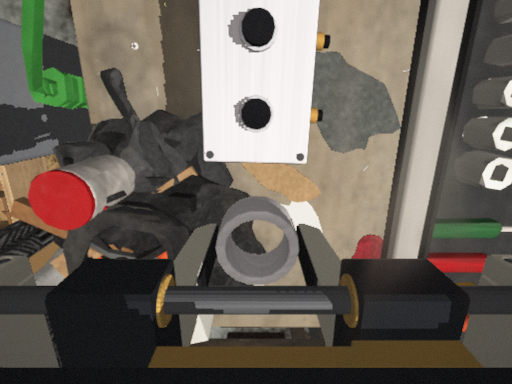

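Key_3 is seen at (255,113) and the held ring spans cols 217–298, with its front bottom edge near row 197. I'll measure the ring's offset from the TCP precisely.

```bash
python3 - <<'E'
from h import *
s=read_state();t=s["tool_pos"]
C=cam("wrist");g=cv2.cvtColor(C[0],cv2.COLOR_BGR2GRAY)
print("col",g[184:240,250:265].mean(1).astype(int))
for dy in (0,-.002,-.004): print(dy,[proj(C,t+[0,dy+a,b])[1].round(1) for a,b in ((.026,-.0107),(.026,.0193),(.0195,.0193),(.0195,-.0107),(-.0195,.0193),(-.0195,-.0107))])
# bezel fit of key_3 and key_2 on deck (white), z=.065
cv2.imwrite("pics/w5.png",np.hstack([cv2.resize(C[0][80:150,220:290],(400,400),interpolation=2),cv2.resize(C[0][180:290,200:310],(400,400),interpolation=2)]))
for n,u in (("k3",proj(C,(.5364,-.0304,.065))),("k2",proj(C,(.5375,.04,.065)))): print(n,u)
E
```

```text
col [156 155 155 153 154 154 154 153 152 152 151 144 122 105 104 102 100 101
 102 101 101 102 102 104 104 103 108 126 144 141 138 137 135 134 131 130
 134 134 134 136 138 139 138 138 137 132 129 125 122 118 116 112 109 106
 101  97]
0 [np.float64(194.1), np.float64(209.5), np.float64(219.8), np.float64(203.0), np.float64(277.0), np.float64(252.9)]
-0.002 [np.float64(196.8), np.float64(212.7), np.float64(223.0), np.float64(205.7), np.float64(279.7), np.float64(255.3)]
-0.004 [np.float64(199.6), np.float64(215.9), np.float64(226.1), np.float64(208.4), np.float64(282.4), np.float64(257.7)]
k3 [255.53006449 113.48678313]
k2 [257.10141643  28.1402043 ]
```

View pics/w5.png

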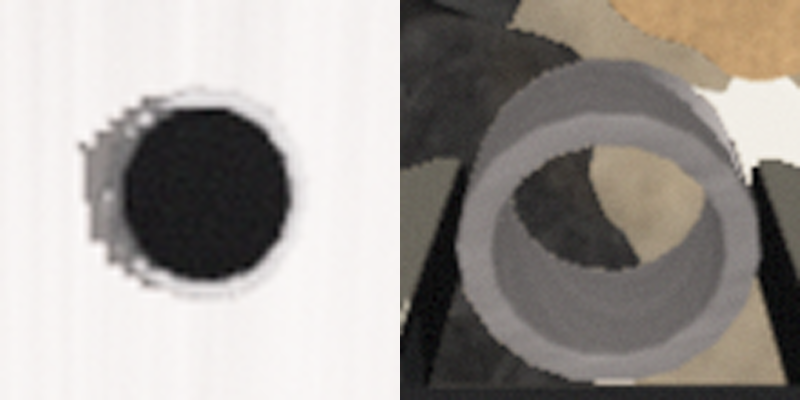

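apply_moves --series '[{"jaw": 1,"linear": [0,-0.003,-0.08],"roll": 0},{"jaw": 1,"linear": [0,-0.003,-0.133],"roll": 0},{"jaw": 1,"linear": [0.06,-0.003,-0.133],"roll": 0},{"jaw": 1,"linear": [0.115,-0.003,-0.133],"roll": 0},{"jaw": 1,"linear": [0.115,-0.003,-0.133],"roll": 0},{"jaw": 1,"linear": [0.115,-0.003,-0.133],"roll": 0}]'

```text
t: 16.75
tool_pos: [0.5364, -0.0287, 0.0933]
orientation: [1.206, 1.21, -1.202]
force: [0.7, -0.4, -0.7]
opening: 0.0523
```

```bash
python3 - <<'E'
from h import *
s=read_state();print(s["t"],s["tool_pos"],s["opening"],s["force"],R.from_rotvec(s["orientation"]).as_matrix().round(3))
C=cam("scene");u=proj(C,(.536,-.03,.07)).astype(int);print(u)
cv2.imwrite("pics/s2.png",cv2.resize(C[0][u[1]-75:u[1]+55,u[0]-85:u[0]+85],None,fx=4.5,fy=4.5,interpolation=2))
E
```

```text
16.75 [ 0.53644576 -0.02867223  0.09326662] 0.05228489515500037 [ 0.72945432 -0.36933844 -0.71753099] [[ 0.003  1.     0.007]
 [-0.     0.007 -1.   ]
 [-1.     0.003  0.   ]]
[346 262]
```

View pics/s2.png

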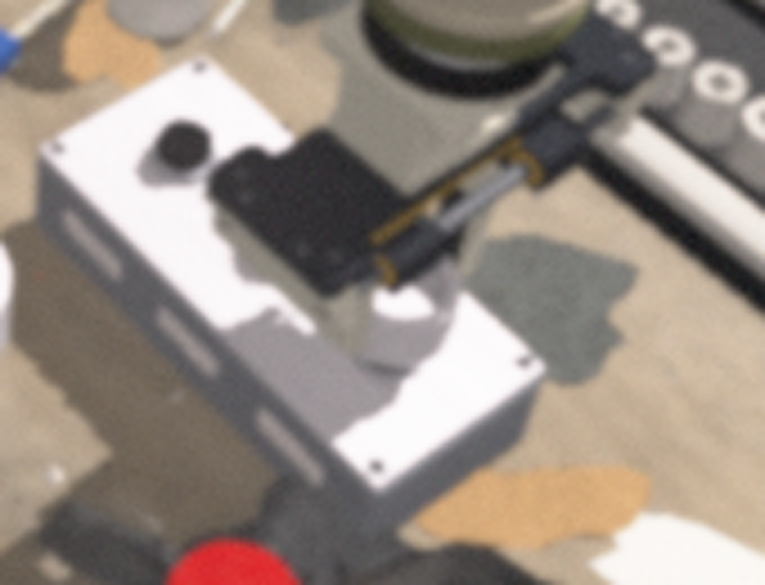

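The ring is held over key_3 and nothing is in the way. I'll lower it in steps, watching the force.

apply_moves --series '[{"jaw": 1,"linear": [0.01,0,0.0005],"roll": 0},{"jaw": 1,"linear": [0.02,0,0.0005],"roll": 0},{"jaw": 1,"linear": [0.028,0,0.0005],"roll": 0},{"jaw": 1,"linear": [0.028,0,0.0005],"roll": 0}]'

```text
t: 17.3
tool_pos: [0.5365, -0.0292, 0.0763]
orientation: [1.206, 1.21, -1.202]
force: [0.1, 0.9, -1.3]
opening: 0.052
```

apply_moves --series '[{"jaw": 1,"linear": [0.003,0,0],"roll": 0},{"jaw": 1,"linear": [0.006,0,0],"roll": 0},{"jaw": 1,"linear": [0.006,0,0],"roll": 0}]'

```text
t: 17.68
tool_pos: [0.5364, -0.0292, 0.0725]
orientation: [1.206, 1.21, -1.202]
force: [0.4, -0.3, -1.1]
opening: 0.0521
```

apply_moves --series '[{"jaw": 1,"linear": [0.0015,0,0],"roll": 0},{"jaw": 1,"linear": [0.0025,0,0],"roll": 0},{"jaw": 1,"linear": [0.0025,0,0],"roll": 0}]'

```text
t: 18.05
tool_pos: [0.5364, -0.0291, 0.071]
orientation: [1.206, 1.21, -1.202]
force: [0.9, -0.8, -1.1]
opening: 0.0524
```

apply_moves --series '[{"jaw": 1,"linear": [0.001,0,0],"roll": 0},{"jaw": 1,"linear": [0.001,0,0],"roll": 0}]'

```text
t: 18.3
tool_pos: [0.5365, -0.0292, 0.0707]
orientation: [1.206, 1.21, -1.202]
force: [-0.3, 0.7, 2.0]
opening: 0.0524
```

The ring touched the deck at the expected height. I'll release it, lift away, and check the placing from a distance.

apply_moves --series '[{"jaw": -0.3,"linear": [0,0,0],"roll": 0},{"jaw": -0.6,"linear": [0,0,0],"roll": 0},{"jaw": -0.6,"linear": [0,0,0],"roll": 0},{"jaw": -0.6,"linear": [0,0,0],"roll": 0},{"jaw": -0.6,"linear": [-0.03,0,0],"roll": 0},{"jaw": -0.6,"linear": [-0.1,0,0],"roll": 0},{"jaw": -0.6,"linear": [-0.18,0,0],"roll": 0},{"jaw": -0.6,"linear": [-0.2,0,0.07],"roll": 0},{"jaw": -0.6,"linear": [-0.2,0,0.16],"roll": 0},{"jaw": -0.6,"linear": [-0.2,0,0.16],"roll": 0}]'

```text
t: 19.55
tool_pos: [0.5369, -0.1284, 0.1925]
orientation: [1.209, 1.206, -1.205]
force: [0.0, 0.3, -0.8]
opening: 0.0746
```

```bash
python3 - <<'E'
from h import *
s=read_state();print(s["t"],s["tool_pos"],s["opening"],s["force"])
C=cam("wrist");S=cam("scene")
u=proj(C,(.536,-.02,.07)).astype(int);print(u, proj(C,(.5364,-.0302,.09)),proj(C,(.5364,-.0302,.06)))
y0=max(u[1]-90,0)
A=cv2.resize(C[0][y0:y0+160,u[0]-80:u[0]+80],(400,400),interpolation=2)
v=proj(S,(.536,-.01,.07)).astype(int)
B=cv2.resize(S[0][v[1]-65:v[1]+65,v[0]-65:v[0]+65],(400,400),interpolation=2)
cv2.imwrite("pics/f.png",np.hstack([A,B]))
E
```

```text
19.55 [ 0.53687947 -0.12843129  0.19251566] 0.07457812359002311 [ 0.01159127  0.31563238 -0.83772518]
[255  81] [256.02715612  91.00117959] [255.97242922  92.88844873]
```

View pics/f.png

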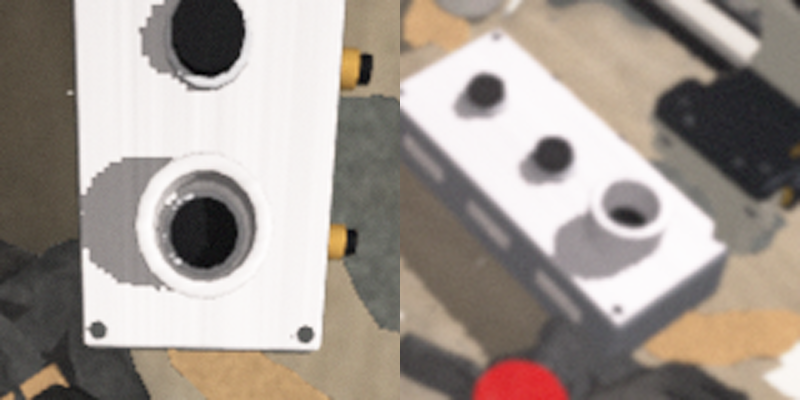

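The view shows the ring at crop (202,226), concentric with key_3 at (204,231) and level on the deck. The other two keys are low in their bezels. Handing in.

```bash
python3 -c "
from plant import *
print(close_job())"
```

```text
the job is handed in; nothing more can be done
None
```

All three keys are clicked down, and the guard ring sits around the stiff one, key_3. I handed the job in at about 19.7 s of the 59 s allowed.

- **Keys:** key_1 and key_2 clicked at under about 3 N, and a light re-touch afterwards found both at about 74.4 mm, their expected down height. key_3 needed clearly more, with 5.9 N the highest reading, and re-touched at 69.6 mm. No key force I read was above 5.9 N. Force was only read at the end of each move, so brief peaks in between were not seen.
- **Ring:** I took the smallest of the three look-alike rings and lowered it over key_3. It touched with the tool 70.7 mm up, exactly where the deck contact was expected, and was then released.
- **Last checks:** the final wrist and scene views show the ring level and concentric with key_3, and the gripper is clear of it. I did not photograph the jar, tape measure and spool again after placing the ring. No contact with them was felt.
- **Disagreement:** one automatic fit of the ring in the top camera view was poor, so I discarded it and used the wrist view, which I checked from close by.

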